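# Turn a pan lid over with a turner and gauge its knob socket

## Robot

A 6-joint arm with a two-finger parallel gripper is mounted at the origin on the work surface. World frame = base frame: x ahead of the robot, y to its left, z up, the work surface at z = 0. Lengths are in m, angles in rad, forces in N, time in s.
With the tool pointing down it reaches from about 0.225 to 0.875 m from the base axis. Payload 3.4 kg.
Tool frame: the origin (TCP) lies midway between the tips of the shut fingers; the grasp point (between the pads) lies 19 mm behind it (pinch_z is the distance from the TCP to the grasp point, in m); z points along the fingers, y is the line along which they close (so a half turn about z gives the same grasp; the last joint's range is limited). The gripper opens to 85 mm and grips with 20 to 120 N. Pads are 22 mm wide; open, the fingers measure 114 mm over their backs; the gripper's body (76 mm by 85 mm) begins 54 mm behind the grasp point. The pads swing forward as they close: fully open they stand 13 mm farther back than shut.
Start: joints at [-1.421, 0.276, 1.505, -0, 1.361, -0.121], TCP at [0.154, -0.554, 0.231] pointing down, gripper open.
Joint ranges: [-2.89, 2.89], [-0.75, 2.08], [0.22, 2.7], [-1.18, 4.32], [0.11, 2.71], [-2.7, 2.7]. Speed limits (rad/s): [2.57, 2.57, 3.14, 3.14, 3.14, 3.14].

## Interface

Orientations are given as a unit quaternion [w, x, y, z].
In Python, from rig import get_state, get_image, sign_off, pinch_z gives the robot as it stands.
- The arm moves only by the tool send_rows, never from a script. Its argument "steps" is one flat list of numbers, 5 for each row, row after row: the gripper's target within -1 to 1 (fully open at 1, half-way at 0, shut at -1), then the shift along the tool's x, y, z in cm, then the turn about the tool's z in degrees. In form: [gripper, x, y, z, roll, gripper, x, y, z, roll, ...]. A call has 1 to 12 rows; each row shifts and turns the commanded pose from where the row before left it, along the tool's axes as they then stand; what a row does not reach is not made up. A row lasts 1/10 s, in which the tool goes at most 50 mm and 8.59 degrees, less where a joint would pass 70% of its speed; a pose out of reach is approached as far as the arm can. A call is refused whole if a number of a shift passes 5 or a number of a turn 8.59, either way. A call with a gripper value outside its range is refused whole. The fingers move at their own pace and stop on an object; "newtons" is the grip in N (left out, the last holds). Time passes only in rows, so rows that do not move let the fingers close. It gives the time, the measured TCP pose, the force, the opening and the grip force at its end, in the units of the state.
- get_state(): the state, without advancing time (a new reading comes with each control period).
- get_image(name): name is "scene" or "top" or "wrist"; returns a dict with "color" (400x640x3 uint8, red, green, blue), "mtx" (3x3 intrinsics, pixels), "k1" (the pictures are not rectified: a ray, as slopes to the right and down, at radius r is drawn at 1 + k1 r^2 times it, then the intrinsics apply), "T" (4x4, takes a point from camera to world coordinates); the wrist camera has in their place "mount" (4x4, takes a point from camera to tool coordinates, whose origin is the TCP and whose axes are the flange's). Camera axes: x right, y down, z forward; pixel columns grow to the right and rows downward; lengths in m; the calibration is good to about 2 mm. A picture is of the moment at which its call begins: read the wrist's pose just before it. There is no depth.
- sign_off(): hands the job in; it is judged then, once.
The state is a dict: "clock": time; "qpos": joint angles; "qd": joint speeds; "effort": joint torques, N m; "position": TCP position; "ee_rot": TCP orientation; "contact_force": force on the tool from outside, world axes, zero at the start; "moment": the same for the moment, N m; "width": finger opening in m; "gripper_force": force on a finger pad.
Only numpy, scipy, OpenCV 4.12 (cv2) and the standard library are available. Lean on these libraries where they do the work, as an engineer would, in place of code of your own. Each camera call takes 0.05 s, during which the arm holds its last target. There are 200 camera calls.

## Task

Use the turner to tip the pan lid lying on the rack's rails over the two dowels so that it lies upside down on the felt bed, knob socket up; do not touch the lid with the robot itself. Lay the turner down flat on the bench, then take the gauge rod out of its block and drop it into the lid's socket until it bottoms out, leaving it standing there. Leave the bowl, the jar and the spare lid alone.

Things in the scene. Friction and masses are not known exactly. Their poses are not given: they have to be found in the camera images.
- rack: Fixed wooden turning rack, 292 mm long (x), 130 mm wide (y); all that a lid rests on is 40 mm above the bench. Origin: on the bench, under the middle between two upright dowels. Rails on its -x half, felt bed on its +x half; lids are turned over towards its +x, which points roughly to the robot's left (world +y, within 25 deg).
- rack_rails (a point): Rack x = -61 mm, z = 40 mm, midway between two parallel wooden rails, each 20 mm wide, centred at rack y = +-44 mm, x from -120 to -2 mm, tops at z = 40 mm. Between them an open trough, 68 mm wide and going down to the bench, open at its -x end and above.
- rack_dowels (a point): Rack x = 0, z = 40 mm, midway between two upright steel dowels, 10 mm diameter, at rack y = +-48 mm, standing 12 mm above the rails and bed. A lid pushed against both has its centre at rack x = -36 mm and its far edge at x = +19 mm, between them, over the bed: it tips over about that edge.
- rack_bed (a point): Rack x = 79 mm, z = 40 mm: middle of the flat bed, grey felt, level with the rails, rack x from -2 to 160 mm, full width; a ridge 10 mm above the felt ends it at x = 160 to 172 mm.
- lid: Loose round steel pan lid, plate 110 mm across, 5 mm thick, about 0.2 kg, with a knob-socket boss on one side. Starts on the rails, smooth side up, boss hanging in the trough, centre 2 to 20 mm short of where the dowels stop it. Origin: centre of the plate's boss-side face = floor of the socket. z axis points away from the boss: up at the start, down once turned over. Plate z 0 to 5 mm.
- lid_mouth (a point): Centre of the mouth of the lid's knob socket, on the boss: a round boss 24 mm across, 16 mm tall (lid z from -16 to 0 mm), with a blind round hole 15 mm in diameter and 16 mm deep.
- turner: Loose flat turner, about 0.16 kg, lying on the bench. Dark wooden handle bar 22 mm wide (y), 28 mm tall (z), x from -85 to +35 mm; steel neck 14 mm wide, 6 mm tall to x = 82 mm; steel blade 40 mm wide, 3 mm thick, x from 75 to 150 mm, straight front edge. All share one flat underside, z = 0. Origin: underside of the handle, a good grip place near the balance point. x towards the blade.
- turner_tip (a point): Middle of the front edge of the turner's blade, on its upper face (x = 150 mm, z = 3 mm in the turner's frame).
- block: Fixed wooden block 70 x 70 x 35 mm with one blind hole 14 mm wide in the middle, 25 mm deep, in which the gauge rod stands. Origin: centre of its underside, on the bench.
- rod: Loose plain steel gauge rod, 12 mm diameter, 100 mm long, about 0.07 kg, with a fine dark depth mark 16 mm from its lower end. It starts standing in the block with its lower end 10 mm above the bench. Origin: centre of its lower end; z axis: along the rod to its upper end.
- jar: Bystander: closed polish jar, 64 mm diameter, 85 mm tall, standing beyond the block. Origin: centre of its underside. Leave it.
- spare: Bystander: a second lid of the same form lying on the bench beyond the rack, boss up. Origin: centre of its underside. Leave it.
- bowl: Bystander: steel bowl, 110 mm across, 50 mm tall, standing on the bench beyond the turner. Origin: centre of its underside. Leave it.
There are look-alikes about, which are no part of the job. What is shaped like the turner but turquoise is not meant.

How it is judged:
By the outcome, as a careful person would: the job done as asked, in the order asked, and still so for the second after the job is handed in, with the robot touching nothing.
It also fails if it takes over 72 s, if anything falls off the work surface, if the arm or the gripper's body presses on something with over 40 N, if the wrist force passes 120 N, or if a joint passes its speed limit or range.

## Working session

There is one attempt and no reset: what is moved stays moved. The work goes in short steps, Python scripts to look and compute and a tool call to move; the robot and the scene stay as the last step left them, time stands still between calls to the robot, and variables do not carry over. Pictures are saved under pics/ and viewed, at most 10 in all, crops included, and the job is handed in when it is done.

Besides the shell and the picture viewer there is one more tool, called after "Request:" as name(argument=value, ...), one argument or row to a line, values as JSON. send_rows: Moves the arm, as the interface text tells. Its arguments: {"type":"object","properties":{"steps":{"type":"array"},"newtons":{"type":"number"}},"required":["steps"]}

```bash
ls; mkdir -p pics
python3 - <<'E'
from rig import *
import cv2,numpy as np
s=get_state();print({k:np.round(v,3).tolist() for k,v in s.items()})
print(pinch_z)
for n in ["scene","top","wrist"]:
    i=get_image(n);cv2.imwrite(f"pics/{n}0.png",i["color"][:,:,::-1])
    print(n,[ (k,np.round(i[k],3).tolist()) for k in i if k!="color"])
E
```

```text
pics
{'clock': 0.0, 'qpos': [-1.421, 0.277, 1.506, 0.0, 1.361, -0.121], 'qd': [0.0, -0.001, -0.001, 0.001, 0.0, -0.001], 'effort': [-0.001, -41.678, -24.581, 0.0, 0.011, 0.0], 'position': [0.154, -0.554, 0.23], 'ee_rot': [-0.001, 0.991, 0.135, -0.0], 'contact_force': [0.199, 0.175, -0.629], 'moment': [0.02, 0.01, -0.005], 'gripper_force': 0.0, 'width': 0.086}
0.0187
scene [('mtx', [[369.866, 0.0, 317.608], [0.0, 369.866, 198.803], [0.0, 0.0, 1.0]]), ('k1', -0.048), ('T', [[-0.807, 0.335, -0.486, 1.017], [0.59, 0.461, -0.663, 0.681], [0.002, -0.822, -0.57, 0.605], [0.0, 0.0, 0.0, 1.0]])]
top [('mtx', [[399.223, 0.0, 324.594], [0.0, 399.223, 196.882], [0.0, 0.0, 1.0]]), ('k1', -0.034), ('T', [[-0.023, -0.997, 0.07, 0.511], [-1.0, 0.022, -0.018, 0.018], [0.017, -0.071, -0.997, 1.04], [0.0, 0.0, 0.0, 1.0]])]
wrist [('mtx', [[293.479, 0.0, 314.592], [0.0, 293.479, 192.338], [0.0, 0.0, 1.0]]), ('k1', -0.018), ('mount', [[-0.0, -0.952, -0.307, 0.078], [1.0, -0.0, 0.0, -0.001], [-0.0, -0.307, 0.952, -0.142], [0.0, 0.0, 0.0, 1.0]])]
```

View pics/top0.png

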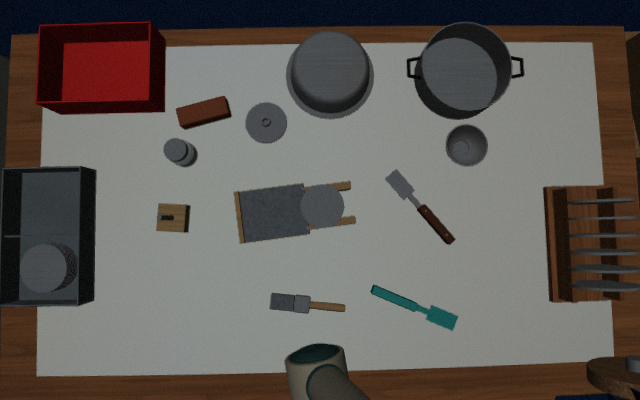

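View pics/scene0.png

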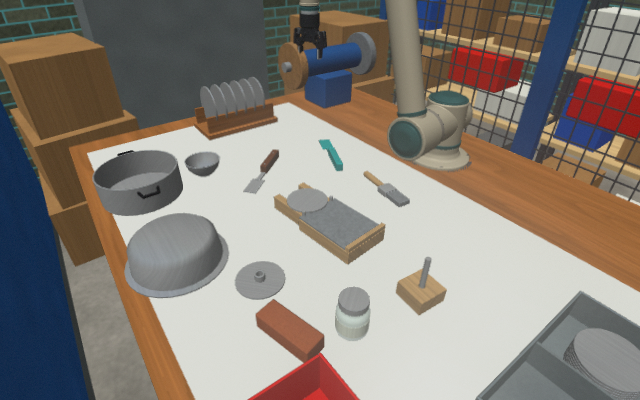

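The top view shows the brown-handled turner, blade at about (398,183) and handle at (437,226). The rack's felt is around (272,212), the lid at (322,206), and the block with the rod at (173,218). The spare lid is at (266,122), the bowl at (466,146), the jar at (180,152), and there's a turquoise decoy at (415,307). The scene view agrees: rod at (425,270), rack at (330,220), turner at (265,170).

```bash
cat > h.py <<'E'
import numpy as np,cv2
from rig import *
from scipy.spatial.transform import Rotation as R
def pose():
    s=get_state();q=s["ee_rot"];T=np.eye(4)
    T[:3,:3]=R.from_quat([q[1],q[2],q[3],q[0]]).as_matrix();T[:3,3]=s["position"];return T
def shot(n,save=None):
    P=pose();i=get_image(n);i["W"]=i["T"] if n!="wrist" else P@i["mount"]
    i["hsv"]=cv2.cvtColor(i["color"],cv2.COLOR_RGB2HSV)
    if save: cv2.imwrite(f"pics/{save}.png",i["color"][:,:,::-1])
    return i
def rays(i,px):
    px=np.asarray(px,float).reshape(-1,1,2)
    u=cv2.undistortPoints(px,i["mtx"],np.array([i["k1"],0,0,0,0.])).reshape(-1,2)
    return i["W"][:3,3],np.c_[u,np.ones(len(u))]@i["W"][:3,:3].T
def onz(i,px,z):
    o,d=rays(i,px);return o+d*((z-o[2])/d[:,2])[:,None]
def tri(i,p,j,q):
    o,d=rays(i,p);a,b=rays(j,q);d=d[0]/np.linalg.norm(d[0]);b=b[0]/np.linalg.norm(b[0])
    s=np.linalg.lstsq(np.c_[d,-b],a-o,rcond=None)[0];A,B=o+s[0]*d,a+s[1]*b
    return (A+B)/2,np.linalg.norm(A-B)
def proj(i,X):
    Y=(np.linalg.inv(i["W"])@np.append(X,1))[:3]
    return cv2.projectPoints(Y.reshape(1,3),np.zeros(3),np.zeros(3),i["mtx"],np.array([i["k1"],0,0,0,0.]))[0].ravel()
def comps(m,box,amin=30):
    x0,y0,x1,y1=box;k=np.zeros(m.shape,np.uint8);k[y0:y1,x0:x1]=m[y0:y1,x0:x1]
    cs=[c for c in cv2.findContours(k,cv2.RETR_EXTERNAL,cv2.CHAIN_APPROX_NONE)[0] if cv2.contourArea(c)>amin]
    return sorted(cs,key=cv2.contourArea,reverse=True)
def go(x,y,z,yaw=None):
    """shift in tool axes (cm) and roll (deg) to reach TCP x,y,z with tool-y at world angle yaw (deg, mod 180)"""
    T=pose();d=T[:3,:3].T@(np.array([x,y,z])-T[:3,3])*100;r=0
    if yaw is not None:
        c=np.degrees(np.arctan2(T[1,1],T[0,1]));r=-((yaw-c+90)%180-90)
    print("shift cm",np.round(d,2),"roll",round(r,1))
E
python3 - <<'E'
from h import *
i=shot("top");h=i["hsv"]
for p in [(437,226),(398,183),(430,208),(272,212),(322,206),(345,186),(345,221),(239,217),(180,218),(167,217),(350,260)]: print(p,h[p[1],p[0]],end=' ')
print()
sat=(h[...,1]>80)&(h[...,0]<25)
for n,b in dict(handle=(380,160,470,255),rack=(225,170,365,250),block=(150,195,195,240)).items():
    for c in comps(sat,b,20): 
        r=cv2.minAreaRect(c);print(n,np.round(r[0],1),np.round(r[1],1),round(r[2],1))
g=(h[...,1]<60)&(h[...,2]<165)
for n,b in dict(blade=(380,160,470,255),rack=(225,170,365,250)).items():
    for c in comps(g,b,20):
        r=cv2.minAreaRect(c);print(n,np.round(r[0],1),np.round(r[1],1),round(r[2],1))
E
```

```text
(437, 226) [ 12 190  39] (398, 183) [102  16  79] (430, 208) [ 38  15 139] (272, 212) [105  24  63] (322, 206) [108  17  77] (345, 186) [ 16 115  93] (345, 221) [ 18 110  90] (239, 217) [ 17 112  93] (180, 218) [ 16 112  96] (167, 217) [120  40  19] (350, 260) [ 65  11 143] 
handle [435.8 224.2] [47.   9.1] 49.1
rack [239.2 217. ] [50.7  4.6] 83.3
rack [340.1 186.3] [ 7.9 19.6] 80.5
rack [343.6 220.5] [ 6.9 22.3] 81.9
block [172.7 217.7] [30.9 27.1] 4.1
blade [424.5 207. ] [94. 89.] 90.0
rack [294.5 209.5] [ 79. 139.] 90.0
```

Run:
```python
from h import *
i=shot("top");h=i["hsv"]
sat=(h[...,1]>80)&(h[...,0]<25)
c=comps(sat,(380,160,470,255))[0];r=cv2.minAreaRect(c);hc=r[0]
b=np.array(cv2.boxPoints(r));print("handle box",np.round(onz(i,b,.028),3).tolist())
H=onz(i,[hc],.028)[0]
g=(h[...,1]<60)&(h[...,2]<110)
cb=comps(g,(380,160,425,205))[0];rb=cv2.minAreaRect(cb);print("blade",np.round(rb[0],1),np.round(rb[1],1))
B=onz(i,[rb[0]],.003)[0]
d=B-H;print("H",H.round(3),"B",B.round(3),"dist",np.linalg.norm(d[:2]),"ang",np.degrees(np.arctan2(d[1],d[0])))
# rack: rail comps & ridge
for cc in comps(sat,(225,170,365,250)):
    print("rack",np.round(onz(i,cv2.boxPoints(cv2.minAreaRect(cc)),.04),3).tolist())
c=comps(g,(225,170,365,250),100)
for k in c: print("g",cv2.contourArea(k),np.round(cv2.minAreaRect(k),1) if 0 else cv2.minAreaRect(k))
s=shot("scene");hs=s["hsv"]
ss=(hs[...,1]>80)&(hs[...,0]<25)
for n,bx in dict(handle=(250,145,285,172),block=(390,255,450,315),rack=(268,180,390,262)).items():
    for k in comps(ss,bx,20): print("scene",n,cv2.minAreaRect(k))
print([hs[p[1],p[0]].tolist() for p in [(269,160),(425,270),(433,285),(308,202),(335,222)]])
k=comps(ss,(250,145,285,172),20)
if k: print("tri handle",tri(i,hc,s,cv2.minAreaRect(k[0])[0]))
```

```text
handle box [[0.546, -0.235, 0.028], [0.561, -0.253, 0.028], [0.469, -0.33, 0.028], [0.454, -0.312, 0.028]]
blade [404.2 189.5] [42.7 15.2]
H [ 0.507 -0.283  0.028] B [ 0.6   -0.21   0.003] dist 0.11718449058552742 ang 38.0617347628485
rack [[0.599, 0.227, 0.04], [0.6, 0.216, 0.04], [0.474, 0.201, 0.04], [0.473, 0.212, 0.04]]
rack [[0.615, -0.012, 0.04], [0.621, -0.064, 0.04], [0.602, -0.066, 0.04], [0.595, -0.015, 0.04]]
rack [[0.526, -0.018, 0.04], [0.534, -0.073, 0.04], [0.517, -0.076, 0.04], [0.509, -0.02, 0.04]]
g 4613.0 ((291.9665222167969, 209.75457763671875), (52.018585205078125, 103.85702514648438), 82.23483276367188)
scene handle ((268.76153564453125, 158.59231567382812), (4.385290145874023, 21.224802017211914), 37.87498474121094)
scene block ((419.00006103515625, 288.5000305175781), (38.890872955322266, 36.062442779541016), 45.0)
scene rack ((323.89898681640625, 231.4036407470703), (112.52362823486328, 46.43892288208008), 15.350136756896973)
scene rack ((376.4400329589844, 181.58001708984375), (10.600000381469727, 4.400000095367432), 36.869895935058594)
scene rack ((304.0, 185.0), (10.0, 4.0), 0.0)
[[10, 98, 112], [38, 8, 128], [17, 96, 180], [60, 2, 151], [96, 10, 129]]
tri handle (array([ 0.50821571, -0.28628018,  0.01720706]), np.float64(0.0019493476809957066))
```

Run:
```python
from h import *
go(.527,-.267,.17,128)
```

```text
shift cm [ 43.64 -17.66   6.12] roll -22.5
```

Request:
send_rows(
  steps=[1,4.36,-1.77,0.61,0,1,4.36,-1.77,0.61,0,1,4.36,-1.77,0.61,0,1,4.36,-1.77,0.61,0,1,4.36,-1.77,0.61,0,1,4.36,-1.77,0.61,0,1,4.36,-1.77,0.61,0,1,4.36,-1.77,0.61,0,1,4.36,-1.77,0.61,0,1,4.36,-1.77,0.61,0],
)

```text
clock: 1.3
position: [0.5279, -0.2655, 0.1701]
ee_rot: [0.0, 0.991, 0.135, 0.0]
contact_force: [0.5, -0.4, -0.1]
width: 0.0856
gripper_force: 0.0
```

Request:
send_rows(
  steps=[1,0,0,0,-7.5,1,0,0,0,-7.5,1,0,0,0,-7.5,1,0,0,0,0],
)

```text
clock: 1.7
position: [0.5267, -0.2666, 0.1701]
ee_rot: [-0.0, 0.945, 0.326, -0.0]
contact_force: [-0.2, 0.0, -0.1]
width: 0.0852
gripper_force: 0.0
```

Run:
```python
from h import *
P=pose();print(P.round(3).tolist())
w=shot("wrist","w1")
go(.527,-.267,.17,128)
```

```text
[[0.788, 0.616, -0.0, 0.527], [0.616, -0.788, 0.0, -0.267], [-0.0, -0.0, -1.0, 0.17], [0.0, 0.0, 0.0, 1.0]]
shift cm [0.02 0.04 0.02] roll -0.1
```

View pics/w1.png

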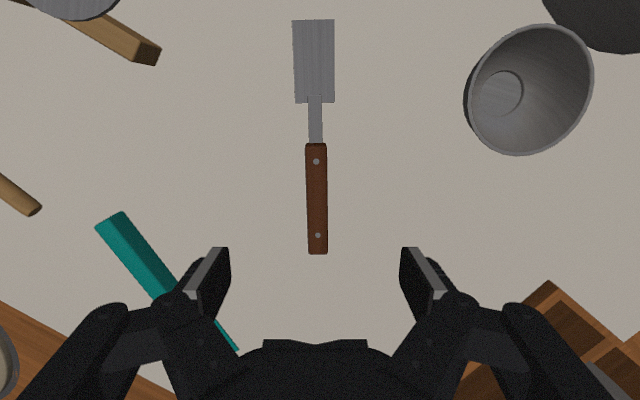

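The wrist view shows the turner almost upright in the picture. Its blade front edge is at row 20 (columns 292–334), and the handle runs from (316,143) to (318,254). The bowl is clear on the right.

Run:
```python
from h import *
w=shot("wrist");h=w["hsv"];t=shot("top");ht=t["hsv"]
hm=lambda h:(h[...,1]>120)&(h[...,0]<20)
c=comps(hm(h),(290,130,345,265))[0];r=cv2.minAreaRect(c);b=onz(w,cv2.boxPoints(r),.028)
print("handle box w",r,b.round(4).tolist())
bg=np.median(h[150:200,400:440,2]);g=(h[...,2]<bg-25)&(h[...,1]<60)
cb=comps(g,(285,10,345,100))[0];rb=cv2.minAreaRect(cb);bb=onz(w,cv2.boxPoints(rb),.003);print("blade",rb,bb.round(4).tolist())
H=b.mean(0);
ct=comps(hm(ht),(380,160,470,255))[0]
print("tri handle",tri(w,r[0],t,cv2.minAreaRect(ct)[0]))
s=b[np.argsort(b@np.array([.79,.61,0]))];A=s[:2].mean(0);F=s[2:].mean(0)
s=bb[np.argsort(bb@np.array([.79,.61,0]))];tip=s[2:].mean(0);back=s[:2].mean(0)
d=tip-A;ang=np.degrees(np.arctan2(d[1],d[0]));print("end",A,"front",F,"bladeback",back,"tip",tip,"L",np.linalg.norm(d[:2]),"ang",ang)
u=np.array([np.cos(np.radians(ang)),np.sin(np.radians(ang))])
O=np.mean([A[:2]+.085*u,F[:2]-.035*u,tip[:2]-.15*u],0);print("O",O)
go(O[0],O[1],.02,ang+90)
```

```text
handle box w ((316.09661865234375, 197.94032287597656), (110.10759735107422, 21.102115631103516), 89.25594329833984) [[0.5488, -0.2365, 0.028], [0.5616, -0.2524, 0.028], [0.4688, -0.3283, 0.028], [0.4544, -0.3103, 0.028]]
blade ((312.9922180175781, 59.23552322387695), (80.72979736328125, 42.364036560058594), 88.31531524658203) [[0.6292, -0.1576, 0.003], [0.6543, -0.1882, 0.003], [0.5995, -0.2355, 0.003], [0.5724, -0.2026, 0.003]]
tri handle (array([ 0.52602666, -0.26090662,  0.07395457]), np.float64(0.01751328062974448))
end [ 0.46156099 -0.31931601  0.028     ] front [ 0.55519254 -0.24442933  0.028     ] bladeback [ 0.58594912 -0.21902141  0.003     ] tip [ 0.64173932 -0.1728814   0.003     ] L 0.23217950532624732 ang 39.10146506153343
O [ 0.52696327 -0.26656543]
shift cm [ 0.06 -0.   15.03] roll -1.2
```

Request:
send_rows(
  steps=[1,0.06,0,3,-1.2,1,0,0,4,0,0.3,0,0,4,0,0.2,0,0,3.5,0,0.2,0,0,1.5,0,0.2,0,0,0.6,0,0.2,0,0,0,0,-1,0,0,0,0,-1,0,0,0,0,-1,0,0,0,0,-1,0,0,0,0,-1,0,0,0,0],
  newtons=110,
)

```text
clock: 3.05
position: [0.5281, -0.2673, 0.0061]
ee_rot: [0.001, 0.942, 0.336, 0.001]
contact_force: [-0.2, 0.2, 6.8]
width: 0.02
gripper_force: 108.5
```

Request:
send_rows(
  steps=[-1,0,0,0,0,-1,0,0,0,0,-1,0,0,0,0,-1,0,0,-1,0,-1,0,0,-2,0,-1,0,0,-4,0,-1,0,0,-4,0,-1,0,0,-4,0,-1,0,0,0,0],
)

```text
clock: 3.95
position: [0.5304, -0.2686, 0.1612]
ee_rot: [0.005, 0.942, 0.336, 0.004]
contact_force: [0.3, -0.1, -1.2]
width: 0.0198
gripper_force: 108.1
```

Run:
```python
from h import *
P=pose();print(P.round(4).tolist())
w=shot("wrist","w2");t=shot("top");h=t["hsv"]
```

```text
[[0.7747, 0.6322, 0.011, 0.5304], [0.6323, -0.7747, -0.0073, -0.2686], [0.0039, 0.0126, -0.9999, 0.1612], [0.0, 0.0, 0.0, 1.0]]
```

View pics/w2.png

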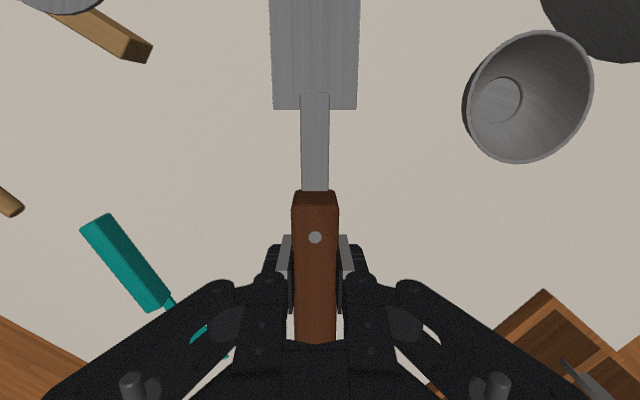

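The turner is held level and straight: blade back edge at row 108, columns 273–357, and its centre line is on column 315. Next I check the rack and lid in enlarged views.

Run:
```python
import cv2,numpy as np
a=cv2.imread("pics/top0.png")[170:250,225:365];b=cv2.imread("pics/scene0.png")[182:264,265:405]
f=lambda m,k:cv2.resize(m,None,fx=k,fy=k,interpolation=cv2.INTER_CUBIC)
a=cv2.convertScaleAbs(f(a,3.6),alpha=1.6);b=f(b,3.6)
cv2.imwrite("pics/crop.png",np.vstack([a,b]))
```

```text
(no output)
```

View pics/crop.png

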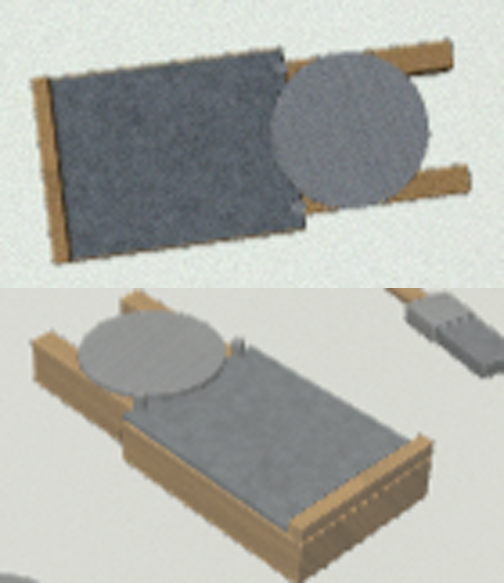

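The crop shows, in full-image pixels, the lid at top (322.2,206.1) and scene (307.4,200.1). Rail ends in the top view are near (351,181–189) and (356,216–224). The ridge is at the left end and the dowels stand beside the lid's leading edge.

Run:
```python
from h import *
t=shot("top");s=shot("scene")
T=lambda x,y:(x/3.6+225-.4,y/3.6+170-.4)
S=lambda x,y:(x/3.6+265-.4,(y-288)/3.6+182-.4)
for n,a,b in [("lid",(350,130),(152,353)),("rail",(453,40),(33,343)),("ridge+",(33,80),(299,525)),("ridge-",(55,263),(432,440))]:
    p,e=tri(t,T(*a),s,S(*b));print(n,p.round(4),e.round(4))
z=.04
rails=onz(t,[T(453,40),T(453,70),T(470,166),T(470,193)],z);rid=onz(t,[T(33,80),T(55,263)],.05)
print(rails.round(4).tolist(),rid.round(4).tolist())
E0=rails.mean(0)[:2];E1=rid.mean(0)[:2];u=E1-E0;L=np.linalg.norm(u);u/=L
print("L",L,"ang",np.degrees(np.arctan2(u[1],u[0])),"O",(E0+.12*u+E1-.172*u)/2, "lid", onz(t,[T(350,130)],.045))
v=np.array([-u[1],u[0]]);O=(E0+.12*u+E1-.172*u)/2
l=onz(t,[T(350,130)],.045)[0,:2]-O;print("lid in rack",l@u,l@v)
np.save("rack.npy",np.r_[O,u])
```

```text
lid [0.5598 0.0072 0.038 ] 0.0009
rail [ 0.6211 -0.0664  0.0311] 0.0037
ridge+ [0.5995 0.2253 0.0475] 0.0007
ridge- [0.4726 0.2119 0.0463] 0.0007
[[0.6217, -0.0667, 0.04], [0.6006, -0.0661, 0.04], [0.5332, -0.0761, 0.04], [0.5144, -0.0756, 0.04]] [[0.599, 0.225, 0.05], [0.473, 0.2109, 0.05]]
L 0.2907877557194088 ang 96.21232284786612 O [0.55452899 0.04755666] lid [[0.5598882  0.00694887 0.045     ]]
lid in rack -0.04094926403533317 -0.000933444117322156
```

Request:
send_rows(
  steps=[-1,0,0,0,-8.2,-1,0,0,0,-8.2,-1,0,0,0,-8.2,-1,0,0,0,-8.2,-1,0,0,0,-8.2,-1,0,0,0,-8.2,-1,0,0,0,-7.8,-1,0,0,0,0,-1,0,0,0,0],
)

```text
clock: 5.05
position: [0.5263, -0.2661, 0.1528]
ee_rot: [-0.001, 0.669, 0.743, -0.0]
contact_force: [-0.2, -0.5, -1.8]
width: 0.0199
gripper_force: 107.9
```

Run:
```python
from h import *
r=np.load("rack.npy");O=r[:2];u=r[2:];print(pose().round(4).tolist())
p=O-.299*u;go(p[0],p[1],.037,96.2-90)
```

```text
[[-0.1054, 0.9944, -0.0025, 0.5263], [0.9944, 0.1054, 0.0016, -0.2661], [0.0019, -0.0024, -1.0, 0.1528], [0.0, 0.0, 0.0, 1.0]]
shift cm [ 0.97  6.22 11.56] roll -0.1
```

Request:
send_rows(
  steps=[-1,0.3,2.1,2.5,0,-1,0.3,2.1,2.5,0,-1,0.37,2.0,2.5,0,-1,0,0,2.5,0,-1,0,0,1.5,0,-1,0,0,0,0,-1,0,0,0,0],
)

```text
clock: 5.75
position: [0.5875, -0.2501, 0.039]
ee_rot: [-0.0, 0.668, 0.744, -0.0]
contact_force: [-0.3, -0.5, -1.0]
width: 0.0197
gripper_force: 108.1
```

Run:
```python
from h import *
r=np.load("rack.npy");O=r[:2];u=r[2:];print(pose().round(4).tolist())
w=shot("wrist","w3")
p=O-.299*u;go(p[0],p[1],.037,96.2-90)
```

```text
[[-0.107, 0.9943, -0.0008, 0.5875], [0.9943, 0.107, 0.0003, -0.2501], [0.0004, -0.0008, -1.0, 0.039], [0.0, 0.0, 0.0, 1.0]]
shift cm [ 0.1  -0.11  0.29] roll -0.0
```

View pics/w3.png

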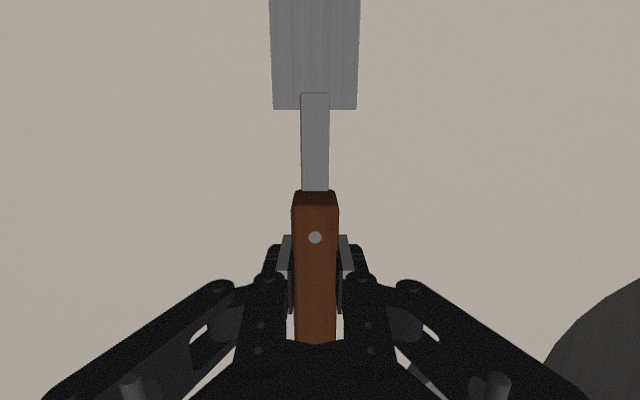

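The turner hasn't moved in the grip and the view ahead is clear. I'll insert it into the trough.

Request:
send_rows(
  steps=[-1,0,-0.1,0.3,0,-1,1,0,0,0,-1,2,0,0,0,-1,2,0,0,0,-1,2,0,0,0,-1,1.3,0,0,0,-1,0.5,0,0,0,-1,0,0,0,0],
)

```text
clock: 6.6
position: [0.5771, -0.1617, 0.0365]
ee_rot: [0.0, 0.667, 0.745, -0.0]
contact_force: [-0.1, -0.8, -1.7]
width: 0.0198
gripper_force: 108.1
```

```bash
cat >> h.py <<'E'
def rk():
    r=np.load("rack.npy");O=r[:2];u=r[2:];v=np.array([-u[1],u[0]]);T=pose();d=T[:2,3]-O
    s=get_state();return "tcp rack mm",(np.array([d@u,d@v,T[2,3]])*1000).round(1),"tip x",round(d@u*1000+149,1),"F",np.round(s["contact_force"],1)
E
python3 - <<'E'
from h import *
print(rk()); t=shot("top");a=t["color"][165:255,225:425,::-1];cv2.imwrite("pics/t2.png",cv2.convertScaleAbs(cv2.resize(a,None,fx=4,fy=4,interpolation=cv2.INTER_CUBIC),alpha=1.6))
E
```

```text
('tcp rack mm', array([-2.105e+02,  2.000e-01,  3.650e+01]), 'tip x', np.float64(-61.5), 'F', array([-0.1, -0.8, -1.7]))
```

View pics/t2.png

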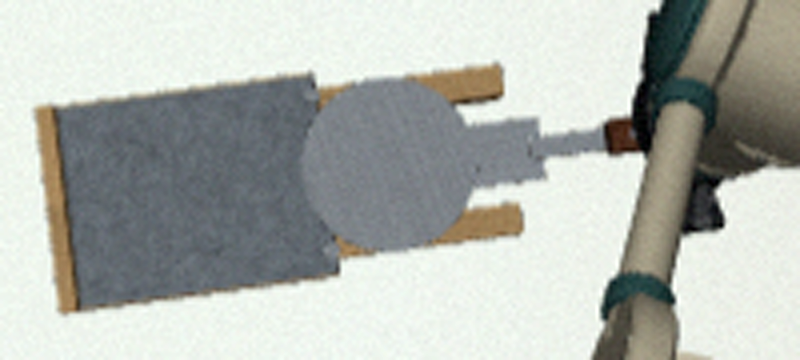

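The blade is under the lid, centred between the rails. Lid centre is about (386,163) in the crop, and the dowels at (312,95) and (332,252). I'll push gently to seat it against the dowels.

Request:
send_rows(
  steps=[-1,0.5,0,0,0,-1,0.3,0,0,0,-1,0.2,0,0,0,-1,0.2,0,0,0,-1,0,0,0,0],
)

```text
clock: 7.15
position: [0.5759, -0.1511, 0.0363]
ee_rot: [0.0, 0.668, 0.744, -0.0]
contact_force: [0.5, 0.1, -1.4]
width: 0.0198
gripper_force: 108.1
```

Request:
send_rows(
  steps=[-1,0.1,0,0,0,-1,0.1,0,0,0,-1,0,0,0,0],
)

```text
clock: 7.45
position: [0.5757, -0.149, 0.0363]
ee_rot: [0.0, 0.668, 0.744, -0.0]
contact_force: [-0.5, -0.9, -1.5]
width: 0.0198
gripper_force: 108.0
```

Run:
```python
from h import *
print(rk())
```

```text
('tcp rack mm', array([-197.7,    0.2,   36.3]), 'tip x', np.float64(-48.7), 'F', array([-0.5, -0.9, -1.5]))
```

Request:
send_rows(
  steps=[-1,0.2,0,0,0,-1,0,0,0,0],
)

```text
clock: 7.65
position: [0.5754, -0.1467, 0.0363]
ee_rot: [0.0, 0.668, 0.744, 0.0]
contact_force: [-0.5, -0.8, -2.4]
width: 0.0196
gripper_force: 108.0
```

Request:
send_rows(
  steps=[-1,0.2,0,0,0,-1,0,0,0,0],
)

```text
clock: 7.85
position: [0.5753, -0.1452, 0.0364]
ee_rot: [0.0, 0.667, 0.745, -0.0]
contact_force: [-0.0, -3.0, -1.6]
width: 0.0197
gripper_force: 108.1
```

Run:
```python
from h import *
print(rk())
t=shot("top");a=t["color"][165:255,225:425,::-1];cv2.imwrite("pics/t3.png",cv2.convertScaleAbs(cv2.resize(a,None,fx=4,fy=4,interpolation=cv2.INTER_CUBIC),alpha=1.6))
# lid centre via texture-free diff is hard: right edge of lid along rails (wood->grey) 
h=t["hsv"];m=(h[...,1]>80)&(h[...,0]<25)
for n in ["w"]:
    for c in comps(m,(300,170,365,250)): print(cv2.boundingRect(c))
h0=cv2.cvtColor(cv2.imread("pics/top0.png"),cv2.COLOR_BGR2HSV);m=(h0[...,1]>80)&(h0[...,0]<25)
for c in comps(m,(300,170,365,250)): print("before",cv2.boundingRect(c))
```

```text
('tcp rack mm', array([-193.9,    0.2,   36.4]), 'tip x', np.float64(-44.9), 'F', array([-0. , -3. , -1.6]))
(327, 182, 24, 9)
(331, 216, 25, 10)
before (330, 182, 21, 9)
before (333, 216, 23, 10)
```

The lid has moved up to the dowels and the force rose to 3 N. Now I back off 2 cm and lift along an arc.

Request:
send_rows(
  steps=[-1,-0.7,0,0,0,-1,-0.8,0,0,0,-1,-0.5,0,0,0,-1,0,0,-0.6,0,-1,0.03,0,-0.75,0,-1,0.1,0,-0.76,0,-1,0.15,0,-0.74,0,-1,0.23,0,-0.73,0,-1,0.3,0,-0.7,0,-1,0.34,0,-0.67,0],
)

```text
clock: 8.9
position: [0.576, -0.1526, 0.0868]
ee_rot: [-0.0, 0.668, 0.744, 0.0]
contact_force: [-0.1, -1.5, -2.7]
width: 0.0196
gripper_force: 108.5
```

Run:
```python
from h import *
print(rk())
t=shot("top");s=shot("scene");a=t["color"][165:255,225:425,::-1];b=s["color"][160:264,205:405,::-1]
f=lambda a,k:cv2.convertScaleAbs(cv2.resize(a,None,fx=3,fy=3,interpolation=cv2.INTER_CUBIC),alpha=k)
cv2.imwrite("pics/c4.png",np.vstack([f(a,1.6),f(b,1)]))
```

```text
('tcp rack mm', array([-201.3,    0.4,   86.8]), 'tip x', np.float64(-52.3), 'F', array([-0.1, -1.5, -2.7]))
```

View pics/c4.png

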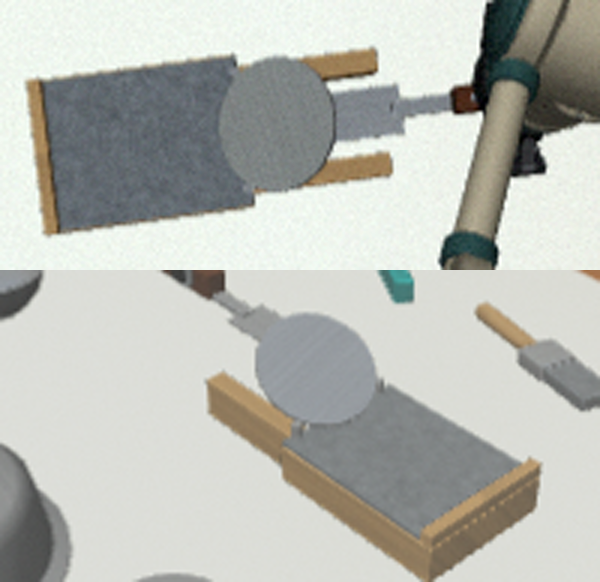

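The lid is tilted about 30° and its front edge is held at the dowels. I'll continue the arc.

Request:
send_rows(
  steps=[-1,0.42,0,-0.64,0,-1,0.45,0,-0.6,0,-1,0.51,0,-0.56,0,-1,0.56,0,-0.51,0,-1,0.6,0,-0.46,0,-1,0.64,0,-0.41,0,-1,0.67,0,-0.34,0,-1,0.7,0,-0.3,0,-1,0.72,0,-0.22,0],
)

```text
clock: 9.9
position: [0.5703, -0.1003, 0.1265]
ee_rot: [0.0, 0.668, 0.744, 0.0]
contact_force: [0.1, 0.3, -0.5]
width: 0.0195
gripper_force: 108.5
```

Run:
```python
from h import *
print(rk())
t=shot("top");s=shot("scene");a=t["color"][165:255,225:425,::-1];b=s["color"][160:264,205:405,::-1]
f=lambda a,k:cv2.convertScaleAbs(cv2.resize(a,None,fx=3,fy=3,interpolation=cv2.INTER_CUBIC),alpha=k)
cv2.imwrite("pics/c5.png",np.vstack([f(a,1.6),f(b,1)]))
```

```text
('tcp rack mm', array([-148.7,    0.3,  126.5]), 'tip x', np.float64(0.3), 'F', array([ 0.1,  0.3, -0.5]))
```

View pics/c5.png

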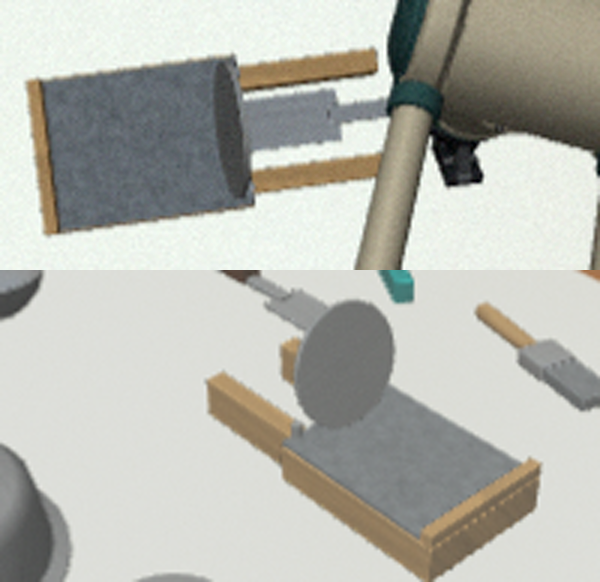

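It is tilted about 75° now. I'll push past vertical.

Request:
send_rows(
  steps=[-1,0.72,0,-0.17,0,-1,0.7,0,-0.1,0,-1,0.6,0,0,0,-1,0.5,0,0,0,-1,0.5,0,0,0,-1,0.5,0,0,0,-1,0.5,0,0,0,-1,0,0,0,0,-1,0,0,0,0,-1,0,0,0,0],
)

```text
clock: 11.0
position: [0.5661, -0.0612, 0.1289]
ee_rot: [0.0, 0.668, 0.744, -0.0]
contact_force: [-0.4, 0.9, -0.9]
width: 0.02
gripper_force: 108.5
```

Run:
```python
from h import *
print(rk())
t=shot("top");s=shot("scene");a=t["color"][165:255,225:425,::-1];b=s["color"][160:264,205:405,::-1]
f=lambda a,k:cv2.convertScaleAbs(cv2.resize(a,None,fx=3,fy=3,interpolation=cv2.INTER_CUBIC),alpha=k)
cv2.imwrite("pics/c6.png",np.vstack([f(a,1.6),f(b,1)]))
```

```text
('tcp rack mm', array([-109.4,    0.3,  128.9]), 'tip x', np.float64(39.6), 'F', array([-0.4,  0.9, -0.9]))
```

View pics/c6.png

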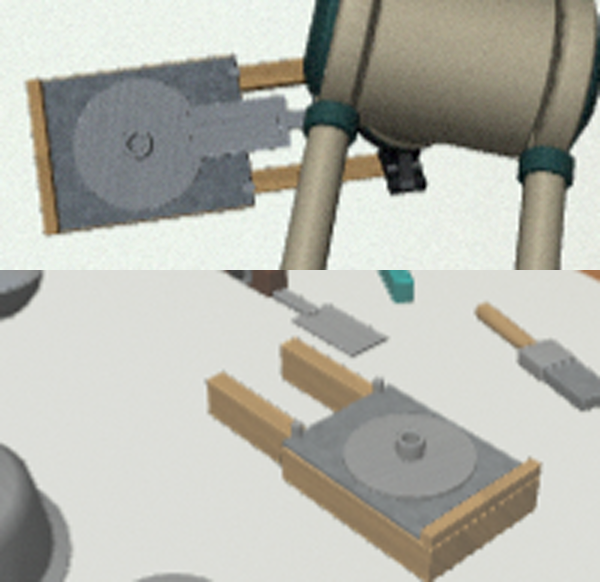

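The lid now lies boss up on the felt. Its socket shows at crop pixel (139,145), which is full-image (271,213), with the lid flat. Next I lay the turner on the bench near where it started.

Request:
send_rows(
  steps=[-1,-2,0,0,0,-1,-3,-1,0,0,-1,-3,-1,0,0,-1,-3,-1,0.5,0,-1,-3,-1,1.5,0,-1,-3,-1,2,0,-1,-2.5,-0.3,2.5,0,-1,-1,0,2.5,0,-1,0,0,1.7,0,-1,0,0,0.6,0,-1,0,0,0,0],
)

```text
clock: 12.2
position: [0.535, -0.2703, 0.0151]
ee_rot: [-0.001, 0.668, 0.744, -0.0]
contact_force: [0.7, -0.2, -1.6]
width: 0.0201
gripper_force: 108.5
```

Run:
```python
from h import *
print(pose().round(4).tolist(),get_state()["contact_force"])
```

```text
[[-0.108, 0.9941, -0.0017, 0.535], [0.9941, 0.108, 0.0011, -0.2703], [0.0013, -0.0015, -1.0, 0.0151], [0.0, 0.0, 0.0, 1.0]] [ 0.70158023 -0.19056677 -1.61208727]
```

Request:
send_rows(
  steps=[-1,0,0,0.5,0,-1,0,0,0.3,0,-1,0,0,0.1,0,-1,0,0,0,0,-1,0,0,0,0],
)

```text
clock: 12.7
position: [0.5357, -0.2705, 0.0073]
ee_rot: [0.0, 0.668, 0.744, 0.0]
contact_force: [0.1, -0.3, -1.4]
width: 0.0199
gripper_force: 108.5
```

Request:
send_rows(
  steps=[-1,0,0,0.1,0,-1,0,0,0,0,0,0,0,0,0,0.4,0,0,0,0,0.4,0,0,0,0,0.4,0,0,0,0,0.4,0,0,0,0],
  newtons=40,
)

```text
clock: 13.4
position: [0.5355, -0.2706, 0.0059]
ee_rot: [0.0, 0.668, 0.744, -0.0]
contact_force: [-0.4, -0.2, -0.1]
width: 0.0596
gripper_force: 0.0
```

Request:
send_rows(
  steps=[0.4,0,0,-1,0,0.4,0,0,-2,0,0.4,0,0,-4,0,0.4,0,0,-5,0,0.4,0,0,-5,0,0.4,0,0,-5,0],
)

```text
clock: 14.0
position: [0.5352, -0.2703, 0.2288]
ee_rot: [0.0, 0.668, 0.744, 0.0]
contact_force: [0.9, -0.7, 0.1]
width: 0.06
gripper_force: 0.0
```

Run:
```python
from h import *
T=pose();print(T.round(4).tolist(),get_state()["qpos"].round(2) if hasattr(get_state()["qpos"],"round") else get_state()["qpos"])
t=shot("top");s=shot("scene")
h=t["hsv"];m=(h[...,1]>80)&(h[...,0]<25)
c=comps(m,(150,195,195,240))[0];r=cv2.minAreaRect(c);bx=onz(t,cv2.boxPoints(r),.035);print("block",r,bx.mean(0).round(4),bx.round(3).tolist())
# rod: non-wood, darker pixels inside/around the block
k=(h[...,1]<70)&(h[...,2]<70);
for c in comps(k,(145,195,195,240),4): print("rod top px",cv2.minAreaRect(c),c.reshape(-1,2).min(0),c.reshape(-1,2).max(0))
hs=s["hsv"];print(hs[255:292:4,420:434:2,2]);print(hs[255:292:4,420:434:2,1])
ms=(hs[...,1]>70)&(hs[...,0]<25)
for c in comps(ms,(390,255,450,315),20): print("block s",cv2.minAreaRect(c),cv2.boundingRect(c))
```

```text
[[-0.1083, 0.9941, 0.0008, 0.5352], [0.9941, 0.1083, -0.0006, -0.2703], [-0.0007, 0.0007, -1.0, 0.2288], [0.0, 0.0, 0.0, 1.0]] [-0.58  0.31  1.46 -0.    1.37 -0.69]
block ((172.52212524414062, 217.66815185546875), (30.665258407592773, 27.073232650756836), 3.8140745162963867) [0.5386 0.3827 0.035 ] [[0.508, 0.423, 0.035], [0.576, 0.419, 0.035], [0.569, 0.342, 0.035], [0.501, 0.346, 0.035]]
rod top px ((166.0, 217.0), (4.0, 12.0), 90.0) [160 215] [172 219]
[[219 219 220 219 219 220 218]
 [219 219 193 140 150 152 214]
 [219 220 156 126 126 163 219]
 [220 199 118 126 120 209 220]
 [185 134 127 124 164 220 220]
 [171 119 127 121 176 204 219]
 [145 127 125 141 185 184 185]
 [121 129 118 171 184 181 181]
 [142 129 130 181 172 175 183]
 [188 177 178 188 186 182 172]]
[[  7   7   9   7   8   9   7]
 [  8   8   8   4   5   2   6]
 [  6   6  10   6   4   6   7]
 [  9   9   6   4   4   9   8]
 [ 98  53   8   4   8   9   8]
 [ 94   9   4   4  93  34  10]
 [ 62   4   4  56  98  97  96]
 [  6   4   2  92  98  99  97]
 [ 41  12  55  97  93  96  99]
 [100  95  95  98  97  98  93]]
block s ((420.3450622558594, 290.626220703125), (44.5403938293457, 36.1749382019043), 42.709388732910156) (396, 269, 50, 46)
```

Request:
send_rows(
  steps=[0.4,3,0.3,0,0,0.4,4.5,0.5,0,0,0.4,4.8,0.5,0,0,0.4,4.8,0.5,0,0,0.4,4.8,0.5,0,0,0.4,4.8,0.5,0,0,0.4,4.8,0.5,0,0,0.4,4.5,0.5,0,0,0.4,3,0.4,0,0,0.4,0,0,0,0,0.4,0,0,0,0],
)

```text
clock: 15.2
position: [0.5347, 0.122, 0.2259]
ee_rot: [0.0, 0.667, 0.745, -0.0]
contact_force: [-0.4, 0.2, -0.4]
width: 0.0592
gripper_force: 0.0
```

Run:
```python
from h import *
T=pose();print(T[:3,3].round(4))
w=shot("wrist","sock1");t=shot("top");S=onz(t,[(271.3,213.3)],.061)[0];print("socket est",S,"wrist px",proj(w,S))
g=cv2.GaussianBlur(cv2.cvtColor(w["color"],cv2.COLOR_RGB2GRAY),(5,5),0)
p=proj(w,S)
cir=cv2.HoughCircles(g,cv2.HOUGH_GRADIENT_ALT,1.5,5,param1=100,param2=.6,minRadius=5,maxRadius=120)
for c in ([] if cir is None else cir[0]): print("circle",c.round(1))
x,y=int(p[0]),int(p[1]);print(g[y-28:y+29:3,x-28:x+29:3])
```

```text
[0.5347 0.122  0.2259]
socket est [0.54323377 0.13124551 0.061     ] wrist px [324.55866098 166.95316563]
circle [556.5 274.5  63.7]
circle [325.5 162.   48.5]
circle [337.5 142.5  64. ]
circle [513.  166.5  45.2]
circle [136.5 151.5  23.1]
circle [582.  322.5  50.4]
circle [337.5 142.5  33.9]
circle [138.  144.   19.6]
circle [325.5 162.   10.6]
circle [289.5 207.   20.5]
circle [144.  190.5  14. ]
circle [168. 336.  18.]
circle [156.  304.5  14.9]
circle [513.  166.5  11.7]
circle [355.5 301.5   8.7]
circle [135.  256.5   8.6]
[[120 119 119 119 119 118 116 116 117 117 118 120 121 120 119 118 117 116
  116]
 [115 116 117 118 119 120 120 120 119 118 118 116 116 117 119 119 120 120
  119]
 [116 116 116 116 114 115 116 118 119 120 120 120 120 119 117 116 116 117
  118]
 [116 117 117 117 117 116 116 115 115 116 117 118 119 119 120 119 119 119
  119]
 [117 116 116 116 117 117 117 117 106  87  86 102 114 115 116 117 118 120
  119]
 [118 118 117 116 117 116 116  90  76 100 106  99  96 116 117 116 115 115
  115]
 [119 118 117 118 119 118 110  87 118 112 111 111 114 108 117 118 118 118
  118
[... 274 characters left out ...]
 112 104  79  67  75 113 114 119 119 120 120
  119]
 [119 119 119 118 117 116 118 114 112 115 112 117 116 117 116 117 117 118
  119]
 [117 117 118 118 120 119 118 118 116 113 116 117 117 117 118 118 119 118
  118]
 [119 120 118 117 116 116 117 118 118 118 119 118 118 117 117 116 116 117
  118]
 [118 118 117 119 119 119 117 118 117 116 116 118 118 119 118 117 118 119
  118]
 [117 117 116 116 117 118 118 119 119 119 119 118 117 117 117 118 118 118
  119]
 [119 118 119 116 118 116 116 115 116 118 118 118 119 119 119 119 117 117
  117]
 [119 119 119 117 119 118 118 117 118 117 116 115 116 117 118 119 120 121
  120]
 [118 119 118 118 118 118 118 118 118 119 118 119 118 117 117 116 116 116
  118]]
```

```bash
cat >> h.py <<'E'
def circs(i,p,hw,r0,r1,k=4,p2=.5):
    x,y=int(p[0])-hw,int(p[1])-hw
    g=cv2.cvtColor(i["color"],cv2.COLOR_RGB2GRAY)[y:y+2*hw,x:x+2*hw]
    g=cv2.GaussianBlur(cv2.resize(g,None,fx=k,fy=k,interpolation=cv2.INTER_CUBIC),(0,0),2)
    c=cv2.HoughCircles(g,cv2.HOUGH_GRADIENT_ALT,1.5,2,param1=60,param2=p2,minRadius=int(r0*k),maxRadius=int(r1*k))
    return [] if c is None else [((a[0]+.5)/k-.5+x,(a[1]+.5)/k-.5+y,a[2]/k) for a in c[0]]
E
python3 - <<'E'
from h import *
w=shot("wrist");p=(325.5,162)
for hw,a,b in [(30,5,14),(70,44,54)]:
    for c in circs(w,p,hw,a,b): print(np.round(c,2),onz(w,[c[:2]],.061).round(4),onz(w,[c[:2]],.045).round(4))
x,y=325,162;g=cv2.cvtColor(w["color"],cv2.COLOR_RGB2GRAY)
print(g[y-15:y+16:1,x-15:x+16])
E
```

```text
[323.12 160.88   8.87] [[0.5412 0.1364 0.061 ]] [[0.542  0.1331 0.045 ]]
[325.   161.62  10.57] [[0.5433 0.1358 0.061 ]] [[0.5442 0.1324 0.045 ]]
[325.   160.5    9.92] [[0.5431 0.137  0.061 ]] [[0.544  0.1337 0.045 ]]
[325.   161.62   6.9 ] [[0.5433 0.1358 0.061 ]] [[0.5442 0.1324 0.045 ]]
[324.25 155.62   9.7 ] [[0.5417 0.1421 0.061 ]] [[0.5426 0.1391 0.045 ]]
[326.5  162.     6.67] [[0.5449 0.1355 0.061 ]] [[0.5459 0.1322 0.045 ]]
[326.25 155.75  48.38] [[0.5438 0.1422 0.061 ]] [[0.5448 0.1392 0.045 ]]
[[117 117 116 118 119 116 117 118 116 117 116 116 113 119 114 114 114 113
  118 110 115 115 118 117 117 119 120 120 124 118 120]
 [118 119 117 116 119 117 118 118 122 120 116 116 115 115 118 113 113 113
  113 114 115 117 115 115 117 118 112 116 120 119 117]
 [116 119 117 119 116 118 114 116 118 119 115  84  66  71  69  71  73  75
   86 114 113 115 115 115 115 112 116 116 115 116 115]
 [120 116 116 117 115 118 115 118 118 115  86  56  57  56  60  66  67  69
   69  78 101 115 118 114 116 116 116 116 115 112 116]
 [112 115 116 111 115 116 117 120  85  52  50  60  68  72  73  79  92  94
[... 2710 characters left out ...]
  119  92 113 120 115 118 123 120 119 119 121 122 120]
 [121 121 115 118 118 120 119 118 116 118 120 117 117 115 116 118 117 118
  118 117 117 114 116 117 115 118 119 118 117 123 118]
 [119 120 117 121 119 121 118 118 119 119 119 119 118 120 113 122 120 121
  117 117 117 115 116 116 115 117 116 116 117 116 118]
 [116 116 119 119 118 117 121 118 119 117 118 118 118 115 116 120 119 118
  118 118 117 119 116 118 116 116 116 117 117 114 117]
 [115 115 115 115 117 117 117 120 119 121 123 119 122 118 117 120 118 120
  119 117 120 119 117 121 116 117 119 118 117 116 117]
 [118 118 117 114 115 118 118 117 118 115 118 118 118 120 120 123 121 117
  118 118 119 118 119 119 118 117 120 118 122 118 116]]
```

Request:
send_rows(
  steps=[0.4,3,0,0,0,0.4,3,0,0,0,0.4,0,0,0,0,0.4,0,0,0,0],
)

```text
clock: 15.75
position: [0.5287, 0.1804, 0.2258]
ee_rot: [0.0, 0.668, 0.744, -0.0]
contact_force: [0.6, -0.3, -0.5]
width: 0.0597
gripper_force: 0.0
```

Run:
```python
from h import *
T=pose();print(T[:3,3].round(4))
w=shot("wrist");p=proj(w,[.5435,.1357,.061]);print(p)
for c in circs(w,p,35,5,14): print(np.round(c,2),onz(w,[c[:2]],.061).round(4))
x,y=int(p[0]),int(p[1]);g=cv2.cvtColor(w["color"],cv2.COLOR_RGB2GRAY)
print(y,x);print(g[y-15:y+16:1,x-15:x+16])
```

```text
[0.5287 0.1804 0.2258]
[324.4379395  213.97861949]
[322.75 209.5    9.7 ] [[0.541  0.1409 0.061 ]]
[327.25 211.     7.03] [[0.5462 0.1396 0.061 ]]
[326.12 212.88   8.14] [[0.5452 0.1372 0.061 ]]
[324.25 207.25   7.74] [[0.5423 0.1437 0.061 ]]
[324.62 209.5    5.74] [[0.5431 0.1411 0.061 ]]
[321.62 206.5    7.19] [[0.5393 0.1443 0.061 ]]
[322.75 209.5    6.06] [[0.541  0.1409 0.061 ]]
213 324
[[112 112 113 115 113 113 108 112 114 111 112 110 108 114 114 107 111 112
  113 111 112 108 115 115 109 117 116 117 116 114 116]
 [111 114 112 112 110 109 116 111 117 113 115 115 111 109 106 107 107 110
  109 112 112 112 110 111 110 110 112 113 114 113 115]
 [111 114 114 110 112 111 116 111 111 112 115 113  96  70  84  83  84  83
   95 108 115 115 114 111 112 109 108 110 110 111 115]
 [112 113 115 113 117 111 114 112 110 112 113  83  54  50  58  56  56  64
   62  73  97 107 109 113 114 109 110 111 110 112 110]
 [109 112 110 110 112 110 116 113 107  84  50  53  57  60  56  62  63  71
   68  64  70  78 100 115 114 111 114 111 113 112 109]
 [111 110 112 111 114 110 111  97  52  53  48  52  59  53  5
[... 2594 characters left out ...]
  114 115 113 116 115 114 115 112 109 116 112 111 110]
 [110 113 108 110 112 109 115 117 115 118 114 115 118 116 113 115 114 114
  112 113 118 114 114 114 113 113 115 111 112 113 113]
 [112 112 111 111 110 112 115 110 115 112 111 112 115 115 114 114 116 114
  113 114 113 113 114 115 115 114 112 117 113 115 115]
 [115 112 116 111 114 111 112 109 109 114 112 112 112 113 114 110 116 114
  117 116 115 115 116 116 115 115 111 116 113 116 112]
 [115 115 117 116 117 112 115 111 116 111 109 112 112 109 113 110 113 110
  112 110 115 115 115 114 116 115 111 114 115 114 114]
 [109 115 115 112 116 116 113 116 115 114 114 115 115 112 112 111 112 110
  113 115 112 112 113 113 113 113 115 117 114 116 116]]
```

Request:
send_rows(
  steps=[0.4,4.5,0.8,0,0,0.4,4.5,0.8,0,0,0.4,4.5,0.8,0,0,0.4,0,0,0,0,0.4,0,0,0,0],
)

```text
clock: 16.3
position: [0.5381, 0.3174, 0.2253]
ee_rot: [0.0, 0.668, 0.745, -0.001]
contact_force: [-0.4, -0.8, -0.7]
width: 0.06
gripper_force: 0.0
```

```bash
cat > rod.py <<'E'
from h import *
import sys
T=pose();print(T[:3,3].round(4))
w=shot("wrist",sys.argv[1]);h=w["hsv"]
wood=((h[...,1]>80)&(h[...,0]<25)).astype(np.uint8)
p=proj(w,[.538,.386,.035]);q=proj(w,[.538,.386,.11]);print("exp block top",p.round(),"rod top",q.round())
x0,y0=np.maximum(np.minimum(p,q).astype(int)-60,0);x1,y1=np.maximum(p,q).astype(int)+60
cs=comps(wood,(x0,y0,x1,y1),200)
for c in cs[:2]: print("block",cv2.minAreaRect(c),cv2.boundingRect(c))
hull=np.zeros(wood.shape,np.uint8);
g=(h[...,1]<50)&(h[...,2]<150)
for c in comps(g,(x0,y0,x1,y1),60): print("grey",cv2.minAreaRect(c),cv2.boundingRect(c))
print(h[10,10],h[200,320])
E
python3 rod.py r1
```

```text
[0.5381 0.3174 0.2253]
exp block top [323. 108.] rod top [325. 111.]
block ((321.98077392578125, 104.09616088867188), (65.89502716064453, 66.48336791992188), 11.309932708740234) (287, 66, 74, 77)
grey ((323.7500305175781, 106.7500228881836), (14.849241256713867, 12.727922439575195), 45.0) (317, 100, 15, 15)
[ 17  23 176] [ 17  22 185]
```

Request:
send_rows(
  steps=[0.4,3.5,0.35,0,0,0.4,3.2,0.35,0,0,0.4,0,0,0,0,0.4,0,0,0,0],
)

```text
clock: 16.75
position: [0.5378, 0.3837, 0.2257]
ee_rot: [0.0, 0.668, 0.744, -0.001]
contact_force: [-0.2, -0.5, -0.2]
width: 0.0597
gripper_force: 0.0
```

```bash
python3 rod.py r2
python3 - <<'E'
from h import *
w=shot("wrist");g=cv2.cvtColor(w["color"],cv2.COLOR_RGB2GRAY);p=proj(w,[.538,.386,.11]).astype(int);print(p);x,y=p
print(onz(w,[(x,y)],.11));print(g[y-22:y+36:2,x-18:x+19:2])
E
```

```text
[0.5378 0.3837 0.2257]
exp block top [316. 167.] rod top [316. 185.]
block ((316.53021240234375, 161.828857421875), (61.693790435791016, 62.273075103759766), 10.007980346679688) (282, 127, 70, 71)
grey ((316.0, 173.5), (29.0, 12.0), 90.0) (310, 159, 13, 30)
[ 18  25 176] [ 21  23 177]
[316 185]
[[0.53759378 0.38596481 0.11      ]]
[[110 114 115 118 109 114  88  51  57  62  63  75  60 114 105 123 117 106
  117]
 [111 116 118 114 111 109  94  54  52  61  65  78  68 111 110 124 118 112
  119]
 [109 113 117 117 110 108 109  52  56  61  62  75  96 109 112 121 116 112
  116]
 [110 117 115 112 110 108  96  59  55  64  67  73 109 112 119 121 111 113
  115]
 [111 117 118 115 107 109 101  54  52  61  68  73 105 105 119 123 105 115
  110]
 [114 114 115 113 110 104  85  52  52  61  65  73 107 104 121 114 111 116
  110]
 [121 117 120 110 107 106  85  53  57  65  62  72  96 106 124 114 114 114
  109]
 [116 116 117 111 110 105  73  77 106 110 113  87  90 113 122 112 112 115
  106]
 [115 120 117 115 108 111  77 113 112 108 107 110  83 119 125 113 113 116
  107]
 [114 121 113 109 105 111 108 109 110 
[... 882 characters left out ...]
 173 172 173 171 172 175 171 173 171 172 172
  171]
 [170 168 171 172 172 173 173 174 173 172 172 173 174 173 171 174 171 169
  171]
 [174 172 172 171 174 172 173 170 172 172 170 175 176 176 171 172 174 173
  175]
 [173 174 174 171 173 174 173 172 171 169 173 173 176 174 174 173 172 172
  176]
 [174 174 170 173 172 177 171 171 174 174 172 174 173 174 174 171 174 172
  172]
 [172 173 174 176 171 173 173 171 172 173 171 171 173 173 174 172 173 174
  173]
 [174 172 172 176 172 171 175 172 173 171 172 175 169 173 172 171 171 173
  173]
 [170 172 174 172 170 173 175 173 172 173 171 171 170 173 170 173 175 175
  175]
 [174 169 172 173 173 171 173 174 172 174 174 173 176 173 172 172 172 172
  173]]
```

Request:
send_rows(
  steps=[0.4,0.43,0,2,0,0.4,0,0,4,0,0.4,0,0,4,0,0.4,0,0,3.5,0,0.4,0,0,2,0,0.4,0,0,1.1,0,0.4,0,0,0,0,-1,0,0,0,0,-1,0,0,0,0,-1,0,0,0,0,-1,0,0,0,0,-1,0,0,0,0],
  newtons=40,
)

```text
clock: 18.05
position: [0.5379, 0.3903, 0.0613]
ee_rot: [0.001, 0.668, 0.744, 0.001]
contact_force: [0.0, -0.2, 5.4]
width: 0.0103
gripper_force: 39.1
```

Request:
send_rows(
  steps=[-1,0,0,0,0,-1,0,0,0,0,-1,0,0,0,0,-1,0,0,0,0],
)

```text
clock: 18.45
position: [0.5379, 0.3903, 0.0613]
ee_rot: [0.001, 0.668, 0.744, 0.001]
contact_force: [0.2, -1.1, 6.7]
width: 0.0101
gripper_force: 39.2
```

Request:
send_rows(
  steps=[-1,0,0,-0.5,0,-1,0,0,-1.5,0,-1,0,0,-2.5,0,-1,0,0,-3,0,-1,0,0,-2,0,-1,0,0,0,0,-1,0,0,0,0],
)

```text
clock: 19.15
position: [0.5366, 0.3896, 0.1543]
ee_rot: [-0.0, 0.668, 0.744, -0.0]
contact_force: [0.0, -0.1, 0.2]
width: 0.0098
gripper_force: 39.3
```

```bash
cat > held.py <<'E'
from h import *
# rod lower part in wrist view, in tool axes
T=pose();print(T[:3,3].round(4),get_state()["width"])
w=shot("wrist","held");g=cv2.cvtColor(w["color"],cv2.COLOR_RGB2GRAY)
W=w["W"]
for z in (.0,.02,.03,.04,.05,.06):
    X=T@np.array([0,0,z,1]);print(z,proj(w,X[:3]).round(1),end=" ")
print();print(g[120:300:6,290:345:3])
E
python3 held.py
python3 - <<'E'
from h import *
go(.5435,.1358,.15)
E
```

```text
[0.5366 0.3896 0.1543] 0.009843425367226457
0.0 [316.7 250.3] 0.02 [316.5 234. ] 0.03 [316.4 227.1] 0.04 [316.3 220.9] 0.05 [316.2 215.2] 0.06 [316.2 210. ] 
[[171 171 169 171 173 175 171 171 171 169 171 167 170 170 173 170 171 168
  169]
 [169 168 171 172 169 171 171 167 171 171 170 170 171 170 173 171 172 171
  172]
 [169 171 171 169 171 170 169 168 170 171 172 170 172 169 169 171 170 173
  167]
 [171 172 171 170 172 169 170 170 168 169 170 170 171 170 171 172 170 173
  169]
 [ 71  68  63  69  65  65  64  64  52 109 167 172 171 172 170 172 169 169
  171]
 [117 113 117 112 118 113 113 111 105  96  79  67  70  63  69  64  66  64
   58]
 [113 110 119 110 118 114 113 108 100 105 113 116 113 116 103 107 120 118
  110]
 [111 120 111 117 113 113 114 105 103 112 114 116 115 108 109 108 122 114
  114]
 [110 118 112 117 116 115 109 107 102 117 117 117 115 108 103 118 117 114
  118]
 [115 117 109 113 116 114 108 105 108 114 117 116 118 105 107 125 114 114
  111]
 [116 111 108 118 115 111 108 104 105  91 102 120 113 107 112 121 109 115
  109]
 [116 115 109 116 115 110 107  76 108 116  92  50 1
[... 827 characters left out ...]
8  20
   26]
 [ 66  66  66  68  14  44  58  57  61  62  70  77  32  40  67  64  65  12
   10]
 [ 65  61  63  64  24  55  53  54  57  60  71  73  19  21  69  67  64  49
   30]
 [ 66  65  66  38  19  55  52  55  61  61  71  70   8  15  70  64  64  63
   19]
 [ 91  96  98  37  28  55  57  54  61  67  69  70  20  29  92  95 100  77
   21]
 [ 13  24  68  54  33  59  51  55  65  66  68  73  34  37 132  23  18  21
   21]
 [ 27  25  25  39  35  50  55  53  56  63  65  70  51  42  17  10  24  20
   16]
 [  8  26  18  47  40  53  59  53  59  70  66  72  80  40  21  25  25  15
   17]
 [ 18  21  33  36  48  52  53  53  62  66  68  67  72  43  12  14  13  30
   10]]
shift cm [-25.28  -2.01   0.37] roll 0
```

Request:
send_rows(
  steps=[-1,-2.5,-0.3,0,0,-1,-4.2,-0.3,0,0,-1,-4.4,-0.3,0,0,-1,-4.4,-0.3,0,0,-1,-4.2,-0.3,0,0,-1,-3.5,-0.3,0,0,-1,-2,-0.2,0.5,0,-1,0,0,1,0,-1,0,0,1,0,-1,0,0,0,0,-1,0,0,0,0,-1,0,0,0,0],
)

```text
clock: 20.4
position: [0.5446, 0.1381, 0.1298]
ee_rot: [0.0, 0.667, 0.745, 0.0]
contact_force: [-0.2, -0.1, -0.2]
width: 0.01
gripper_force: 39.2
```

Run:
```python
from h import *
T=pose();print(T[:3,3].round(4));go(.5435,.1366,.128)
w=shot("wrist","over");g=cv2.cvtColor(w["color"],cv2.COLOR_RGB2GRAY)
p=proj(w,[.5435,.1358,.061]);q=proj(w,(T@np.array([-.0008,0,.051,1]))[:3]);print("socket",p,"rod end",q)
for r in np.arange(-12,12.1,12): print(proj(w,[.5435+r/1000,.1358,.061]).round(1),proj(w,[.5435,.1358+r/1000,.061]).round(1))
print(g[180:236:2,294:340:2])
```

```text
[0.5446 0.1381 0.1298]
shift cm [-0.14 -0.12  0.18] roll 0
socket [314.3586947  208.48627245] rod end [316.22782139 215.7157806 ]
[298.8 206.9] [312.7 222.7]
[314.4 208.5] [314.4 208.5]
[329.8 210.1] [316.1 193.8]
[[114 115 113 112 118 119 118 119 113 117 119 119 118 122 118 120 119 116
  115 112 109 115 110]
 [115 116 116 114 108 112 116 116 116 119 117 116 119 119 118 119 120 121
  120 120 121 120 115]
 [114 115 112 112 110 114 113 113 109 115 116 117 114 119 119 117 119 120
  119 117 119 116 121]
 [117 114 115 117 114 113 114 115 113 112 110 113 114 116 113 114 114 118
  119 120 118 118 114]
 [112 116 113 114 113 114 115 120 112 115 112 110 108 114 112 112 115 113
  114 114 116 118 120]
 [112 117 114 112 113 112 116  88  53  59  59  65  64  75 110 114 113 112
  117 114 112 114 112]
 [112 110 112 115 115 112  58  62  60  65  63  63  68  75  72  80 119 117
  118 116 116 116 112]
 [117 117 115 111 116  47  59  56  62  72  76  78  82  74  78  80  89 115
  117 115 118 118 119]
 [116 115 113 116  70  56  60 100 119 120 121 118 119 115  90  74  74 115
  116 116 113 120 113]
 [116 114 120
[... 1130 characters left out ...]
113 117 120 116 119]
 [117 117 117 117 118 118  90  57  57  58  60  61  74  75  82 115 114 117
  113 115 110 115 116]
 [111 117 114 115 117 115  62  54  57  58  59  66  69  75  79  84 119 114
  114 117 116 115 115]
 [119 115 115 116 113 111  56  58  54  59  62  67  73  75  78  85 117 116
  114 116 117 115 117]
 [115 116 119 118 115 118  61  57  56  59  58  67  74  76  79 109 119 118
  119 118 116 117 115]
 [116 114 113 116 117 120  56  61  59  58  65  69  69  76  77 102 114 113
  120 117 116 115 116]
 [119 118 117 118 119 119  56  58  58  57  62  64  73  75  75  96 114 115
  110 114 115 114 116]
 [ 91  92  92  90  88  90  55  57  58  61  62  65  71  75  75  99  86  96
   93  94  95  94 115]]
```

Request:
send_rows(
  steps=[-1,-0.15,0,0,0,-1,0,0,0.7,0,-1,0,0,0.5,0,-1,0,0,0,0,-1,0,0,0,0],
)

```text
clock: 20.95
position: [0.5444, 0.1356, 0.1175]
ee_rot: [-0.0, 0.668, 0.744, -0.0]
contact_force: [-0.3, 0.4, -0.3]
width: 0.0104
gripper_force: 39.2
```

Run:
```python
from h import *
T=pose();print(T[:3,3].round(4));
w=shot("wrist","over2");g=cv2.cvtColor(w["color"],cv2.COLOR_RGB2GRAY)
print(g[182:232:2,294:340:1])
```

```text
[0.5444 0.1356 0.1175]
[[114 111 117 ... 110 116 116]
 [115 116 114 ... 121 122 117]
 [117 114 112 ... 120 117 119]
 ...
 [118 117 118 ... 116 115 112]
 [116 114 116 ... 119 114 115]
 [120 119 119 ... 119 117 116]]
```

Run:
```python
from h import *
import sys
np.set_printoptions(threshold=99999,linewidth=250)
T=pose();print(T[:3,3].round(4),proj(w:=shot("wrist"),[.5435,.1358,.061]),proj(w,(T@np.array([0,0,.051,1]))[:3]))
g=cv2.cvtColor(w["color"],cv2.COLOR_RGB2GRAY);print(g[188:234:1,296:336:2])
```

```text
[0.5446 0.1356 0.1177] [314.72289677 211.25359724] [316.23000506 214.66935814]
[[113 119 115 118 116 116 115 113 115 115 114 114 114 117 113 115 115 119 113 118]
 [116 117 114 114 118 115 118 116 115 115 110 113 117 116 116 116 111 115 116 114]
 [117 110 114 111 117 112 118 113 101  96  84  92 112 117 115 117 115 113 111 116]
 [116 114 114 114 112 116 113  57  54  56  58  61  88 113 118 115 112 113 115 112]
 [114 120 117 117 117 115  56  58  57  58  63  69  68  86 110 117 117 115 114 117]
 [114 117 114 114 117  87  56  56  61  63  67  67  70  70  89 117 114 116 115 116]
 [112 115 115 118  84  54  57  58  64  63  67  65  72  72  72 113 116 120 118 116]
 [114 115 114 114  59  53  59  55  59  63  66  68  72  72  79  90 115 114 115 117]
 [117 116 116 100  54  60  56  68  69  75  80  83  75  75  75  76 115 117 111 118]
 [118 120 120  74  52  55  62 104 119 117 117 113  94  75  77  79 116 119 115 114]
 [113 117 119  56  57  59  97 120 122 122 119 118 120  96  80  81  92 116 115 117]
 [117 118 118  50  56  95 116 118 116 118 117 121 120 123  95  79  73 115 118 117]
 [119 120 100  49  72 118
[... 2097 characters left out ...]
73  74  79  85 117 114 111 115 113]
 [118 120 116 120 122  60  55  61  60  58  65  73  78  78  87 114 115 112 117 115]
 [117 118 115 117 116  59  60  52  56  66  66  68  70  79  92 123 116 116 119 116]
 [110 116 113 114 115  63  57  58  60  63  67  72  76  77 113 121 117 115 117 116]
 [115 112 113 112 114  58  57  57  63  62  69  72  76  77 107 115 116 118 119 116]
 [118 119 118 117 116  57  55  61  59  60  66  73  73  80 110 118 118 114 119 118]
 [121 117 119 119 121  57  54  57  58  66  67  71  76  80  95 121 119 115 117 117]
 [122 121 119 119 122  56  56  59  57  63  69  74  74  80  96 115 120 121 119 121]
 [115 114 116 116 119  57  57  54  63  67  67  73  70  79  97 115 112 114 116 118]]
```

Request:
send_rows(
  steps=[-1,0.13,0,0.2,0,-1,0,0,0.2,0,-1,0,0,0,0,-1,0,0,0,0,-1,0,0,0,0],
)

```text
clock: 21.55
position: [0.5445, 0.1369, 0.1139]
ee_rot: [0.0, 0.668, 0.744, -0.0]
contact_force: [0.1, 0.0, -0.3]
width: 0.0101
gripper_force: 39.2
```

Run:
```python
from h import *
np.set_printoptions(threshold=99999,linewidth=250)
T=pose();print(T[:3,3].round(4),get_state()["contact_force"],proj(w:=shot("wrist"),[.5435,.1358,.061]),proj(w,(T@np.array([0,0,.051,1]))[:3]))
g=cv2.cvtColor(w["color"],cv2.COLOR_RGB2GRAY);print(g[190:232:1,296:336:2])
```

```text
[0.5445 0.1369 0.1139] [ 0.11541812  0.02543826 -0.31787965] [314.66161855 214.95065676] [316.23005642 214.66933746]
[[118 118 115 115 113 117 112 118 114 112 114 113 114 114 117 118 121 121 117 117]
 [115 120 118 114 113 117 117 114 116 113 115 113 115 112 113 114 111 121 117 120]
 [114 118 115 118 116 115 118 117 121 115 114 113 113 115 113 114 112 113 112 114]
 [117 117 119 117 116 113 116 114 115 111 100 100 110 114 113 116 116 114 116 113]
 [116 114 116 117 116 117 113  55  56  55  59  66  98 112 116 115 115 112 116 113]
 [117 116 114 117 116 116  85  55  57  59  64  69  66 102 117 116 112 111 114 116]
 [117 113 115 117 116  89  54  58  63  62  65  70  71  70 101 116 115 115 116 114]
 [111 113 116 118  83  55  56  58  57  64  62  64  74  74  67 115 121 118 114 115]
 [117 112 111 116  59  53  59  59  59  61  69  68  68  75  77  94 116 119 115 118]
 [114 119 115  99  53  61  56  59  60  69  71  77  68  73  77  76 117 113 113 116]
 [119 116 117  70  59  60  57  80  82  92 101 101  81  75  76  76 119 119 118 116]
 [117 119 119  54  56  59  74 119 124 122 121 118 110  88  75  81  94 
[... 1803 characters left out ...]
68  76  81  96 119 116 115 116 118]
 [115 115 115  94 112  60  58  59  57  61  68  72  76  81  86 115 118 116 118 117]
 [112 114 116 116 115  57  56  63  60  63  67  72  80  79  89 121 120 117 120 121]
 [117 119 115 117 114  60  56  57  59  61  66  70  78  79  88 118 119 117 120 120]
 [116 119 119 120 118  57  59  59  60  62  65  71  75  79  91 115 116 117 120 115]
 [119 119 118 117 119  59  58  59  59  61  65  75  78  83 105 117 115 113 114 116]
 [117 119 118 118 117  61  59  52  63  59  64  69  74  77 111 120 114 115 115 114]
 [119 118 113 119 120  59  56  60  61  64  68  70  79  78 105 119 116 115 114 114]
 [114 116 116 116 120  59  60  54  56  64  70  73  75  75  90 118 115 117 118 115]]
```

Request:
send_rows(
  steps=[-1,0.08,0,0,0,-1,0,0,0.2,0,-1,0,0,0.2,0,-1,0,0,0.2,0,-1,0,0,0,0,-1,0,0,0,0],
)

```text
clock: 22.2
position: [0.5443, 0.1377, 0.1077]
ee_rot: [-0.0, 0.668, 0.744, -0.0]
contact_force: [0.2, 0.1, -1.1]
width: 0.0111
gripper_force: 39.2
```

Request:
send_rows(
  steps=[-1,0,0,0.3,0,-1,0,0,0.3,0,-1,0,0,0.3,0,-1,0,0,0,0,-1,0,0,0,0],
)

```text
clock: 22.7
position: [0.5443, 0.1377, 0.0987]
ee_rot: [-0.0, 0.668, 0.744, -0.0]
contact_force: [-0.1, -0.4, -0.2]
width: 0.0105
gripper_force: 39.2
```

Request:
send_rows(
  steps=[-1,0,0,0.15,0,-1,0,0,0.05,0,-1,0,0,0,0,-1,0,0,0,0],
)

```text
clock: 23.1
position: [0.5444, 0.1377, 0.0969]
ee_rot: [0.0, 0.668, 0.744, -0.0]
contact_force: [-0.7, 0.1, -1.6]
width: 0.0103
gripper_force: 39.2
```

Request:
send_rows(
  steps=[-1,0,0,0.1,0,-1,0,0,0.1,0,-1,0,0,0,0,-1,0,0,0,0],
)

```text
clock: 23.5
position: [0.5448, 0.1378, 0.0962]
ee_rot: [0.001, 0.668, 0.744, 0.0]
contact_force: [-0.8, -0.3, 7.3]
width: 0.01
gripper_force: 40.2
```

It has bottomed: 7 N at TCP 0.096 m, which puts the rod end at about 45 mm. Releasing.

Request:
send_rows(
  steps=[-0.5,0,0,0,0,-0.3,0,0,0,0,0,0,0,0,0,0.3,0,0,0,0,0.5,0,0,0,0,0.5,0,0,0,0,0.5,0,0,0,0],
)

```text
clock: 24.2
position: [0.5444, 0.1377, 0.0948]
ee_rot: [-0.0, 0.668, 0.744, -0.0]
contact_force: [-0.4, 0.0, 0.1]
width: 0.0642
gripper_force: 0.0
```

Request:
send_rows(
  steps=[0.5,0,0,-1,0,0.5,0,0,-2,0,0.5,0,0,-3,0,0.5,0,0,-4,0,0.5,0,0,-4,0,0.5,-5,0,-1,0,0.5,-5,0,0,0,0.5,-5,0,0,0,0.5,-5,0,0,0,0.5,-5,0,0,0,0.5,0,0,0,0,0.5,0,0,0,0],
)

```text
clock: 25.4
position: [0.5712, -0.111, 0.2451]
ee_rot: [-0.0, 0.669, 0.743, 0.0]
contact_force: [0.0, 0.7, 0.6]
width: 0.0641
gripper_force: 0.0
```

Run:
```python
from h import *
np.set_printoptions(threshold=99999,linewidth=250)
t=shot("top","endt");s=shot("scene","ends")
a=np.array([.5435,.1365])
for n,i in (("top",t),("scene",s)):
    b=proj(i,[*a,.045]);m=proj(i,[*a,.061]);c=proj(i,[*a,.145]);print(n,"mouth",m.round(1),"rod top exp",c.round(1))
g=cv2.cvtColor(s["color"],cv2.COLOR_RGB2GRAY);c=proj(s,[*a,.145]).astype(int);m=proj(s,[*a,.061]).astype(int)
print(c-[12,8]);print(g[c[1]-8:m[1]+10:2,c[0]-12:c[0]+14:1])
g0=cv2.cvtColor(cv2.imread("pics/top0.png"),cv2.COLOR_BGR2GRAY)
d=cv2.absdiff(g0,cv2.cvtColor(t["color"],cv2.COLOR_RGB2GRAY))
for k in comps(d>30,(0,0,640,400),25): print("changed",cv2.boundingRect(k))
hs=t["hsv"];c=comps((hs[...,1]>120)&(hs[...,0]<20),(380,160,480,270));print("turner handle",[cv2.minAreaRect(k) for k in c[:1]])
```

```text
top mouth [269.2 213.2] rod top exp [264.6 212.1]
scene mouth [342.3 214.2] rod top exp [343.7 185.1]
[331 177]
[[217 218 218 217 217 218 218 218 218 218 218 218 218 217 217 217 218 218 219 219 218 218 218 218 218 217]
 [218 218 218 217 218 218 218 218 219 218 219 217 217 218 218 217 218 218 219 218 217 218 217 218 218 216]
 [218 218 218 218 216 217 218 218 218 219 218 217 216 217 219 218 218 218 218 217 218 219 218 218 218 218]
 [217 218 218 218 217 218 219 216 218 218 218 217 217 217 217 217 218 217 219 217 217 218 218 218 219 217]
 [218 219 217 218 217 217 218 217 217 218 199 194 187 193 204 217 217 218 217 218 218 217 217 217 218 218]
 [217 219 218 218 219 217 218 218 218 192 144 148 148 150 135 212 218 218 218 217 218 218 216 218 217 219]
 [218 218 218 218 218 219 217 218 218 188 129 125 122 115 118 210 218 218 217 218 217 218 218 219 217 219]
 [217 218 218 218 219 218 217 217 218 170 124 125 120 113 122 213 218 217 218 217 218 217 218 217 217 218]
 [217 218 218 217 218 217 218 219 218 165 124 121 120 111 118 211 218 218 218 218 218 217 219 217 219 218]
 [206 201 215 217 219 218
[... 1132 characters left out ...]
51 151 151 151 150]
 [148 148 149 149 149 140 120 143 144 127 121 111 115 139 142 113 144 152 150 150 149 147 150 149 149 149]
 [150 150 150 148 148 135 116 119 128 128 130 128 122 114  99 114 144 149 147 148 149 149 149 148 149 149]
 [147 149 151 150 150 151 132 123 122 124 122 118 116 109  99 130 147 148 148 148 148 147 149 150 151 149]
 [150 148 149 149 148 147 148 143 130 132 127 126 128 135 140 149 150 150 152 151 149 150 148 151 152 150]]
changed (284, 116, 220, 284)
changed (305, 191, 40, 31)
changed (307, 386, 27, 14)
changed (631, 388, 9, 12)
changed (299, 373, 11, 12)
turner handle [((436.8559265136719, 212.4192352294922), (7.136840343475342, 40.04560852050781), 82.40535736083984)]
```

```bash
python3 -c "
from rig import *
print(sign_off())"
```

```text
the job is handed in; nothing more can be done
None
```

The job is handed in at about 25 s of the 72 s allowed: the lid lies upside down on the felt bed, the turner lies flat on the bench, and the gauge rod stands bottomed out in the lid's socket, with the bowl, jar and spare lid left alone.

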